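# Draw the flat bar out of the draining bin and lay it in the tray

## Task

Two long pieces of rack hardware lean in the blue draining bin, each sticking out through a slot in the bin's wall: a wide flat bar and a thin square rod. Draw the wide flat bar out through its slot and lay it flat in the shallow grey tray, along the tray's middle line, letting go only once it is down in the tray. Leave the thin rod where it is.

Things in the scene. Friction and masses are not known exactly. Their poses are not given: they have to be found in the camera images.
- bar_center (a point): Centre of the wide flat aluminium bar, 260 (its x) by 20 (y) by 8 mm thick (z), 0.11 kg, in either slot. It leans about 17 degrees, broad face up: the +x end stands on the bin floor, the upper -x end sticks out about 95 mm through the slot. Pinch it there across its width, 88 mm from its centre (55 from the wall), where its middle is about 73 mm above the table.
- rod_center (a point): Centre of the thin square steel rod, 260 mm long (its x), 8 by 8 mm, leaning in the same way in the other slot, 100 mm beside the bar. Not to be disturbed.
- bin: Blue open-topped bin, fixed, 162 (x) by 200 (y) mm, 95 high, walls and floor 5 thick. Origin: centre of underside. Its -x wall, which faces the robot's right, has two slots at y = -50 and +50 mm, each 34 mm wide, open from 50 to 84 mm above the table and closed by the rim above: a bar cannot be lifted straight out.
- tray: Shallow grey plastic tray, fixed to the bench on the robot's right, 328 mm (x, its length) by 128 mm (y) outside, walls 4 mm thick and 14 mm high, floor 4 mm thick. Origin: centre of its underside, z up.

How it is judged:
On the way, in this order (a step that is already met when the one before it is completed fails the run):
1. the flat bar is drawn wholly out of the bin (x of bar_center in the frame of bin below -0.205 m), for 0.1 s.
2. the flat bar is brought down into the tray in the gripper, its centre less than 40 mm above the bench (x of bar_center in the frame of tray between -0.045 and 0.045 m and y of bar_center in the frame of tray between -0.055 and 0.055 m and height (world z) of bar_center below 0.04 m and contact force between the fingers and bar above 0.5 N), for 0.1 s.
At the end, for the whole second after the job is handed in: The flat bar lies at rest on the tray's floor, flat within 5 degrees and along the tray's length within 15 degrees, its centre within 45 mm lengthwise and 25 mm crosswise of the tray's centre, released; the thin rod is within 30 mm of where it began (x of bar_center in the frame of tray between -0.045 and 0.045 m and y of bar_center in the frame of tray between -0.025 and 0.025 m and z of bar_center in the frame of tray below 0.016 m and angle between the z axis of bar_center and the z axis of tray, either way round below 0.09 rad and angle between the x axis of bar_center and the x axis of tray, either way round below 0.26 rad and linear speed of bar below 0.02 m/s and contact force between the fingers and bar below 0.1 N and distance of rod_center from where it was at the start of the episode below 0.03 m); the robot touches nothing.
It fails at once if the thin rod is moved by more than 30 mm (distance of rod_center from where it was at the start of the episode above 0.03 m).
It also fails if it takes over 32 s, if anything falls off the work surface, if the arm or the gripper's body presses on something with over 40 N, if the wrist force passes 120 N, or if a joint passes its speed limit or range.

## Robot

A 7-joint arm with a two-finger parallel gripper is mounted at the origin on the work surface. World frame = base frame: x ahead of the robot, y to its left, z up, the work surface at z = 0. Lengths are in m, angles in rad, forces in N, time in s.
With the tool pointing down it reaches from about 0.35 to 0.9 m from the base axis. Payload 19.9 kg.
Tool frame: the origin (TCP) lies on the centre line of the jaws, within the pads' length; the fingertips stand bot.tips_ahead ahead of it and the grasp point (between the pads) lies 5 mm behind it (bot.tips_ahead is the distance from the TCP to the fingertips, in m); z points along the fingers, y is the line along which they close (so a half turn about z gives the same grasp; the last joint's range is limited). The gripper opens to 85 mm and grips with 20 to 120 N. Pads are 22 mm wide; open, the fingers measure 114 mm over their backs; the gripper's body (76 mm by 85 mm) begins 54 mm behind the grasp point. The pads swing forward as they close: fully open they stand 13 mm farther back than shut.
Start: joints at [1.147, 0.417, -0.01, 1.614, 0.005, 1.111, -0.053], TCP at [0.233, -0.58, 0.245] pointing down, gripper open.
Joint ranges: [-2.81, 2.81], [-0.39, 2.02], [-1.27, 1.25], [0.06, 2.57], [-1.19, 4.33], [0.19, 2], [-2.82, 2.82]. Speed limits (rad/s): [1.89, 1.89, 2.39, 2.39, 3.01, 3.01, 3.01].

## Interface

Orientations are given as a unit quaternion [w, x, y, z].
In Python, from cell import bot gives the robot as it stands.
- The arm moves only by the tool apply_moves, never from a script. Its arguments are lists of equal length, an entry for each row: "delta_rot": the turn, a rotation vector about the tool's x, y, z in rad, a list of three; "linear": the shift along the tool's x, y, z in cm, a list of three; "hand": the finger opening in cm, from 0 to 8.54. A call has 1 to 10 rows; each row shifts and turns the commanded pose from where the row before left it, along the tool's axes as they then stand; what a row does not reach is not made up. A row lasts 1/10 s, in which the tool goes at most 50 mm and 8.59 degrees, less where a joint would pass 70% of its speed; a pose out of reach is approached as far as the arm can. A call with a gripper value outside its range is refused whole. The fingers move at their own pace and stop on an object; "force" is the grip in N (left out, the last holds). Time passes only in rows, so rows that do not move let the fingers close. It gives the time, the measured TCP pose, the force, the opening and the grip force at its end, in the units of the state.
- bot.get_obs(): the state, without advancing time (a new reading comes with each control period).
- bot.get_image(name): name is "scene" or "top"; returns a dict with "image" (480x640x3 uint8, red, green, blue), "range_z" (480x640 float32, m along the optical axis (not along the pixel's ray), 0 where there is no reading), "K" (3x3 intrinsics, pixels), "R" (3x3) and "t" (3): a world point X has camera coordinates R X + t. Camera axes: x right, y down, z forward; pixel columns grow to the right and rows downward; lengths in m; the calibration is good to about 2 mm. A picture is of the moment at which its call begins.
- bot.finish_job(): hands the job in; it is judged then, once.
The state is a dict: "time": time; "joint_pos": joint angles; "qd": joint speeds; "tau": joint torques, N m; "ee_pos": TCP position; "ee_rot": TCP orientation; "force": force on the tool from outside, world axes, zero at the start; "moment": the same for the moment, N m; "width": finger opening in m; "gripper_force": force on a finger pad.
Only numpy, scipy, OpenCV 4.12 (cv2) and the standard library are available. Lean on these libraries where they do the work, as an engineer would, in place of code of your own. Each camera call takes 0.05 s, during which the arm holds its last target. There are 200 camera calls.

## Working session

There is one attempt and no reset: what is moved stays moved. The work goes in short steps, Python scripts to look and compute and a tool call to move; the robot and the scene stay as the last step left them, time stands still between calls to the robot, and variables do not carry over. Pictures are saved under pics/ and viewed, at most 10 in all, crops included, and the job is handed in when it is done.

Besides the shell and the picture viewer there is one more tool, called as name(argument=value, ...) on one line, values as JSON. apply_moves: Moves the arm, as the interface text tells. Its arguments: {"type":"object","properties":{"delta_rot":{"type":"array"},"linear":{"type":"array"},"hand":{"type":"array"},"force":{"type":"number"}},"required":["delta_rot","linear","hand"]}

```bash
mkdir -p pics; python3 - <<'E'
from cell import bot
import cv2,numpy as np,pickle
d={n:bot.get_image(n) for n in("scene","top")}
pickle.dump(d,open("im.pkl","wb"))
for n in d: cv2.imwrite(f"pics/{n}0.png",d[n]["image"][...,::-1]); print(n,d[n]["K"].round(1).tolist(),d[n]["R"].round(3).tolist(),d[n]["t"].round(3))
o=bot.get_obs(); print({k:np.round(v,4).tolist() for k,v in o.items()},bot.tips_ahead)
E
```

```text
scene [[620.3, 0.0, 322.6], [0.0, 620.3, 229.8], [0.0, 0.0, 1.0]] [[0.87, 0.492, -0.021], [0.268, -0.509, -0.818], [-0.413, 0.706, -0.576]] [-0.475 -0.106  1.249]
top [[439.7, 0.0, 320.1], [0.0, 439.7, 243.9], [0.0, 0.0, 1.0]] [[0.005, -0.998, 0.058], [-0.998, -0.009, -0.067], [0.067, -0.057, -0.996]] [-0.05   0.571  0.671]
{'time': 0.1, 'joint_pos': [1.1475, 0.4179, -0.0103, 1.6141, 0.0047, 1.1107, -0.053], 'qd': [-0.0, -0.0024, 0.0, -0.0, -0.0021, 0.0003, -0.0002], 'tau': [0.0018, -86.5817, 0.6804, -43.5636, 0.0193, 0.0051, -0.0001], 'ee_pos': [0.2327, -0.5797, 0.2447], 'ee_rot': [-0.0005, 0.9818, 0.1897, -0.0002], 'force': [-0.0394, 0.377, -0.457], 'moment': [-0.0139, 0.0417, 0.0147], 'gripper_force': 0.0, 'width': 0.0853} 0.014
```

View pics/scene0.png

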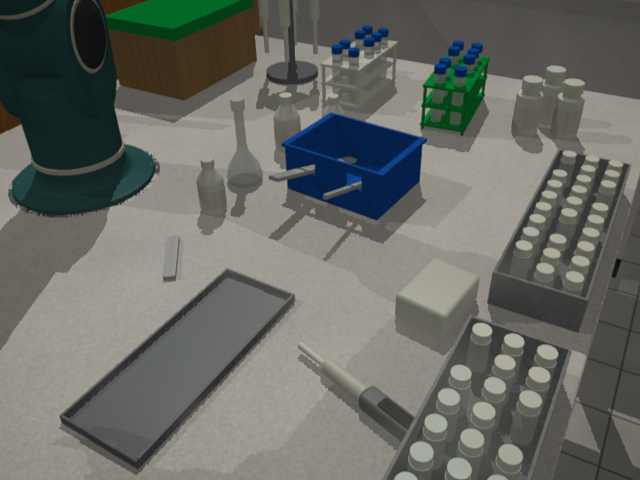

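View pics/top0.png

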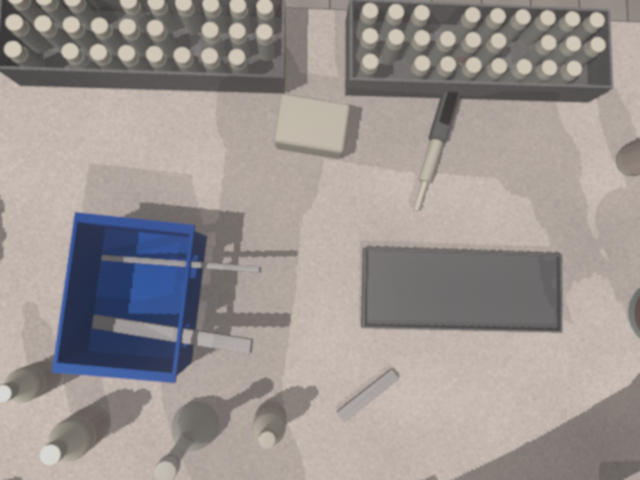

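The scene view shows the blue bin with both pieces poking out of its wall. The wide bar's tip is at about (275,176) and the thin rod's at (325,193). The tray is in front of them. In the top view the wide bar runs from (93,323) to (251,346), the rod from (102,258) to (260,270), and the tray's corners are near (364,247) to (561,330).

```bash
python3 - <<'E'
import cv2,numpy as np,pickle
from scipy.spatial.transform import Rotation as Ro
d=pickle.load(open("im.pkl","rb"))["top"]
K,R,t,z=[np.array(d[k],float) for k in("K","R","t","range_z")]
v,u=np.mgrid[:480,:640]
P=((np.stack([u,v,np.ones_like(u)],-1)@np.linalg.inv(K).T)*z[...,None]-t)@R
def ray(p,h):
    r=R.T@np.linalg.inv(K)@[*p,1]; c=-R.T@t; return c+r*(h-c[2])/r[2]
# bar sticking out
for n,(r0,r1,c0,c1) in dict(bar=(315,360,200,262),rod=(255,280,205,270)).items():
    m=np.zeros(z.shape,bool); m[r0:r1,c0:c1]=1; m&=(z>0)&(P[...,2]>.045)&(P[...,2]<.13)
    im=d["image"].astype(int); m&=(im[...,2]-im[...,0]<30)
    q=P[m]; c=q.mean(0); _,s,V=np.linalg.svd(q-c); a=V[0]*-np.sign(V[0][1])
    e=(q-c)@a; print(n,m.sum(),"c",c.round(4),"axis",a.round(3),"ext",e.min().round(4),e.max().round(4),"tip",(c+a*e.max()).round(4),"yaw",np.degrees(np.arctan2(a[1],a[0])).round(2),"norm",V[2].round(2),(s/np.sqrt(len(q))).round(4))
im=d["image"].astype(int)
m=((im[...,2]-im[...,0])>40).astype(np.uint8)
m2=m*(P[...,2]>.085)*(z>0)
q=P[m2>0]; rc=cv2.minAreaRect((q[:,:2]*1000).astype(np.float32)); print("bin rim",rc,np.median(q[:,2]))
m3=((P[...,2]>.009)&(P[...,2]<.025)&(v>235)&(v<345)&(u>350)&(u<575)&(z>0))
q=P[m3]; print("tray rim",cv2.minAreaRect((q[:,:2]*1000).astype(np.float32)),len(q))
g=((im.sum(2)<330)&(v>235)&(v<345)&(u>350)&(u<575)).astype(np.uint8)
cs=max(cv2.findContours(g,0,2)[0],key=cv2.contourArea); ap=cv2.approxPolyDP(cs,8,True)[:,0]
print([(p.tolist(),ray(p,.014).round(3).tolist()) for p in ap])
f=P[270:310,390:540]; print("floor z",np.median(f[...,2]))
for p in[(251,346),(93,323)]:print(P[p[1],p[0]-3])
print(Ro.from_quat([.9818,.1897,-.0002,-.0005]).as_matrix().round(3))
E
```

```text
bar 808 c [0.4292 0.0891 0.0776] axis [-0.108 -0.952  0.287] ext -0.0443 0.0384 tip [0.4251 0.0525 0.0886] yaw -96.46 norm [-0.08 -0.28 -0.96] [0.0233 0.006  0.0015]
rod 317 c [0.5341 0.0818 0.0768] axis [-0.069 -0.956  0.286] ext -0.0436 0.0409 tip [0.5313 0.0428 0.0885] yaw -94.14 norm [0.01 0.29 0.96] [0.0251 0.0023 0.0012]
bin rim ((492.462890625, 223.89295959472656), (163.6979217529297, 215.45716857910156), 84.43729400634766) 0.09519982452203841
tray rim ((500.3839111328125, -278.8632507324219), (328.95989990234375, 128.27125549316406), 88.61746978759766) 1536
[([364, 249], [0.564, -0.117, 0.014]), ([365, 326], [0.443, -0.118, 0.014]), ([560, 330], [0.436, -0.436, 0.014]), ([558, 253], [0.561, -0.436, 0.014]), ([414, 248], [0.567, -0.198, 0.014]), ([498, 257], [0.553, -0.336, 0.014]), ([440, 277], [0.52, -0.239, 0.014]), ([431, 302], [0.481, -0.224, 0.014]), ([467, 320], [0.452, -0.282, 0.014]), ([369, 322], [0.449, -0.124, 0.014]), ([374, 248], [0.566, -0.133, 0.014])]
floor z 0.0034243642314416636
[0.42443595 0.05693914 0.08867969]
[0.44766036 0.30465898 0.01227001]
[[ 0.928  0.373 -0.001]
 [ 0.373 -0.928  0.001]
 [-0.    -0.001 -1.   ]]
```

```bash
cat > h.py <<'E'
from cell import bot
import numpy as np
from scipy.spatial.transform import Rotation as Ro
def frame(yaw,tilt):
    "tool x at yaw, dipping by tilt; z downward"
    y,t=np.radians([yaw,tilt]); h=np.array([np.cos(y),np.sin(y),0]); k=np.array([0,0,1.])
    x=h*np.cos(t)-k*np.sin(t); z=-(k*np.cos(t)+h*np.sin(t)); return np.c_[x,np.cross(z,x),z]
def go(p,M):
    "remaining shift (cm, now-axes) and turn (rad, tool axes)"
    o=bot.get_obs(); q=o["ee_rot"]; R=Ro.from_quat(q,scalar_first=True).as_matrix()
    print("shift cm",(R.T@(np.array(p)-o["ee_pos"])*100).round(2),"turn",Ro.from_matrix(R.T@M).as_rotvec().round(4),
     "after-turn shift",(M.T@(np.array(p)-o["ee_pos"])*100).round(2))
    print("pos",o["ee_pos"].round(4),"t",round(o["time"],2),"w",o["width"],"j",np.round(o["joint_pos"],2),"F",o["force"].round(1),bot.tips_ahead)
G=frame(84,16.7); BAR=np.array([.4294,.0914,.0727])
GR=BAR-G[:,2]*.009
PRE=BAR-G[:,2]*.075
E
python3 - <<'E'
from h import *
go(PRE,G); print(G.round(3),GR,PRE)
E
```

```text
shift cm [ 44.26 -56.85  10.08] turn [-0.159  -0.2628 -1.0762] after-turn shift [ 70.84  12.55 -10.79]
pos [ 0.2327 -0.5797  0.2447] t 0.1 w 0.08534308080204504 j [ 1.15  0.42 -0.01  1.61  0.    1.11 -0.05] F [-0.   0.4 -0.5] 0.014
[[ 0.1    0.995 -0.03 ]
 [ 0.953 -0.105 -0.286]
 [-0.287  0.    -0.958]] [0.42967034 0.09397208 0.0813204 ] [0.4316528  0.11283397 0.14453669]
```

apply_moves(linear=[[2.75,-3.55,0],[2.75,-3.55,0],[2.75,-3.55,0],[2.75,-3.55,0],[2.75,-3.55,0],[2.75,-3.55,0],[2.75,-3.55,0],[2.75,-3.55,0]], delta_rot=[[0,0,0],[0,0,0],[0,0,0],[0,0,0],[0,0,0],[0,0,0],[0,0,0],[0,0,0]], hand=[6,6,6,6,6,6,6,6], force=80)

```text
time: 0.9
ee_pos: [0.3312, -0.2327, 0.2452]
ee_rot: [0.0, 0.982, 0.19, -0.0]
force: [2.1, -0.2, 0.7]
width: 0.0603
gripper_force: 0.0
```

```bash
python3 -c "
from h import *
go(PRE,G)"
```

```text
shift cm [ 22.19 -28.32  10.06] turn [-0.158  -0.262  -1.0764] after-turn shift [36.81  6.38 -0.53]
pos [ 0.3312 -0.2327  0.2452] t 0.9 w 0.060311048709723675 j [ 0.77  0.02 -0.24  2.12  0.01  1.01 -0.66] F [ 2.1 -0.2  0.7] 0.014
```

apply_moves(linear=[[0,0,0],[0,0,0],[0,0,0],[0,0,0],[0,0,0],[0,0,0],[0,0,0],[0,0,0]], delta_rot=[[-0.02,-0.033,-0.135],[-0.02,-0.033,-0.135],[-0.02,-0.033,-0.135],[-0.02,-0.033,-0.135],[-0.02,-0.033,-0.135],[-0.02,-0.033,-0.135],[-0.02,-0.033,-0.135],[-0.02,-0.033,-0.135]], hand=[5,5,5,5,5,5,5,5])

```text
time: 1.7
ee_pos: [0.3312, -0.2343, 0.2452]
ee_rot: [0.098, 0.732, 0.665, -0.109]
force: [0.5, -0.3, 0.4]
width: 0.05
gripper_force: 0.0
```

```bash
python3 -c "
from h import *
go(PRE,G)"
```

```text
shift cm [36.9   6.72 -0.71] turn [0.0017 0.0036 0.0096] after-turn shift [36.97  6.36 -0.59]
pos [ 0.3312 -0.2343  0.2452] t 1.7 w 0.04998996241268619 j [ 0.68 -0.03 -0.34  2.2   0.35  0.93  0.04] F [ 0.5 -0.3  0.4] 0.014
```

apply_moves(linear=[[4.1,0.72,0],[4.1,0.72,0],[4.1,0.72,0],[4.1,0.72,0],[4.1,0.72,0],[4.1,0.72,0],[4.1,0.72,0],[4.1,0.72,0],[4.1,0.72,0],[0,0,0]], delta_rot=[[0,0,0.01],[0,0,0],[0,0,0],[0,0,0],[0,0,0],[0,0,0],[0,0,0],[0,0,0],[0,0,0],[0,0,0]], hand=[5,5,5,5,5,5,5,5,5,5])

```text
time: 2.7
ee_pos: [0.4345, 0.1141, 0.1371]
ee_rot: [0.097, 0.736, 0.662, -0.108]
force: [-0.0, -0.4, 0.1]
width: 0.0499
gripper_force: 0.0
```

```bash
python3 -c "
from h import *
go(PRE,G);go(GR,G)
import cv2
d=bot.get_image('scene');cv2.imwrite('pics/s1.png',cv2.resize(d['image'][80:260,180:420,::-1],(800,600)))"
```

```text
shift cm [-0.36 -0.27 -0.67] turn [ 0.0006 -0.0001 -0.001 ] after-turn shift [-0.36 -0.27 -0.67]
pos [0.4345 0.1141 0.1371] t 2.7 w 0.049936913627237754 j [ 0.08  0.41 -0.67  2.04  0.56  1.04 -1.03] F [-0.  -0.4  0.1] 0.014
shift cm [-0.36 -0.28  5.93] turn [ 0.0006 -0.0001 -0.001 ] after-turn shift [-0.36 -0.27  5.93]
pos [0.4345 0.1141 0.1371] t 2.7 w 0.049936913627237754 j [ 0.08  0.41 -0.67  2.04  0.56  1.04 -1.03] F [-0.  -0.4  0.1] 0.014
```

View pics/s1.png

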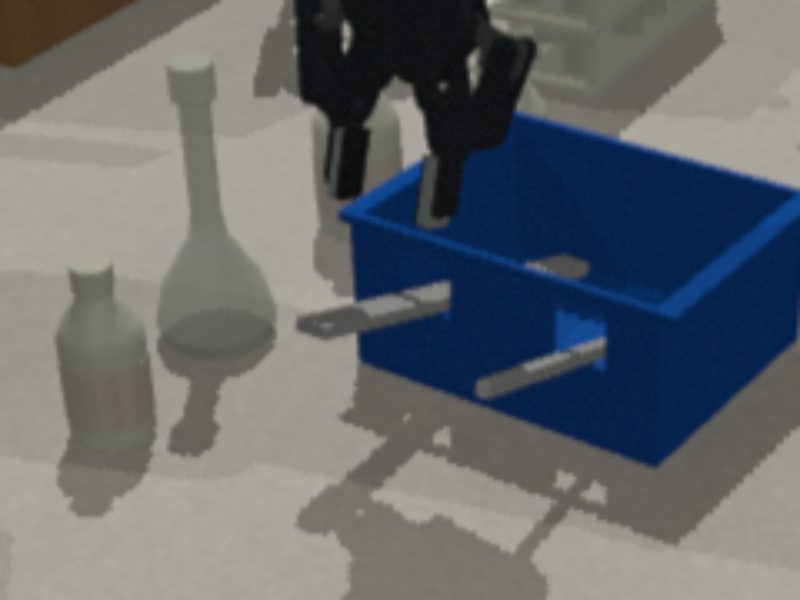

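The open fingers straddle the bar's line, with tips near (345,190) and (435,220) in the crop. The protruding bar is below them, with its tip at (320,322).

apply_moves(linear=[[-0.36,-0.28,0.5],[0,0,1.5],[0,0,1.5],[0,0,1.5],[0,0,0.93],[0,0,0]], delta_rot=[[0,0,0],[0,0,0],[0,0,0],[0,0,0],[0,0,0],[0,0,0]], hand=[5,5,5,5,5,5])

```text
time: 3.35
ee_pos: [0.4288, 0.0886, 0.0816]
ee_rot: [0.098, 0.737, 0.66, -0.109]
force: [0.5, -0.2, 0.3]
width: 0.0498
gripper_force: 0.0
```

```bash
python3 -c "
from h import *
go(GR,G)
import cv2
d=bot.get_image('scene');cv2.imwrite('pics/s2.png',cv2.resize(d['image'][110:230,230:390,::-1],(800,600)))"
```

```text
shift cm [ 0.53  0.02 -0.14] turn [-0.0009  0.0031 -0.0062] after-turn shift [ 0.53  0.03 -0.14]
pos [0.4288 0.0886 0.0816] t 3.35 w 0.04979350911616616 j [ 0.07  0.49 -0.61  2.1   0.66  0.93 -1.1 ] F [ 0.5 -0.2  0.3] 0.014
```

View pics/s2.png

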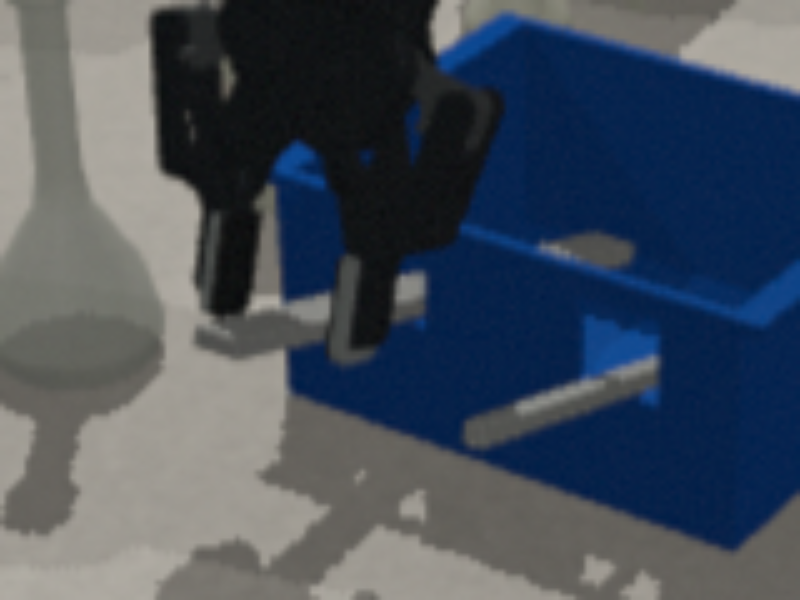

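The fingers straddle the bar near its tip. The near finger is at (360,350) in the crop, in front of the bar, and the far one at (225,305) behind it.

apply_moves(linear=[[0.5,0,-0.2],[0,0,0],[0,0,0],[0,0,0],[0,0,0],[0,0,0],[0,0,0],[0,0,0]], delta_rot=[[0,0,0],[0,0,0],[0,0,0],[0,0,0],[0,0,0],[0,0,0],[0,0,0],[0,0,0]], hand=[5,3,1.5,1.5,1.5,1.5,1.5,1.5], force=80)

```text
time: 4.2
ee_pos: [0.4303, 0.0947, 0.0834]
ee_rot: [0.099, 0.737, 0.66, -0.108]
force: [2.5, 1.6, 0.8]
width: 0.0172
gripper_force: 78.1
```

```bash
python3 -c "
from h import *
go(GR,G); print(bot.get_obs()['gripper_force'])"
```

```text
shift cm [-0.02 -0.05  0.23] turn [ 0.0015  0.0021 -0.0064] after-turn shift [-0.02 -0.05  0.23]
pos [0.4303 0.0947 0.0834] t 4.2 w 0.017213726111163317 j [ 0.06  0.49 -0.62  2.1   0.65  0.94 -1.1 ] F [2.5 1.6 0.8] 0.014
78.10987114906311
```

apply_moves(linear=[[-0.5,0,0],[-1.0,0,0],[-1.5,0,0],[-1.5,0,0],[-1.5,0,0],[0,0,0]], delta_rot=[[0,0,0],[0,0,0],[0,0,0],[0,0,0],[0,0,0],[0,0,0]], hand=[1.5,1.5,1.5,1.5,1.5,1.5])

```text
time: 4.8
ee_pos: [0.4234, 0.0351, 0.1012]
ee_rot: [0.099, 0.738, 0.659, -0.109]
force: [0.1, -0.7, 0.8]
width: 0.0164
gripper_force: 78.1
```

```bash
python3 -c "
from h import *
go(GR-G[:,0]*.19,G)
import cv2
d=bot.get_image('scene');cv2.imwrite('pics/s3.png',cv2.resize(d['image'][110:260,200:400,::-1],(800,600)))"
```

```text
shift cm [-12.75   0.13   0.25] turn [ 0.0006  0.0039 -0.0091] after-turn shift [-1.276e+01  1.000e-02  2.000e-01]
pos [0.4234 0.0351 0.1012] t 4.8 w 0.01638466318447488 j [ 0.18  0.41 -0.61  2.15  0.63  0.91 -0.97] F [ 0.1 -0.7  0.8] 0.014
```

View pics/s3.png

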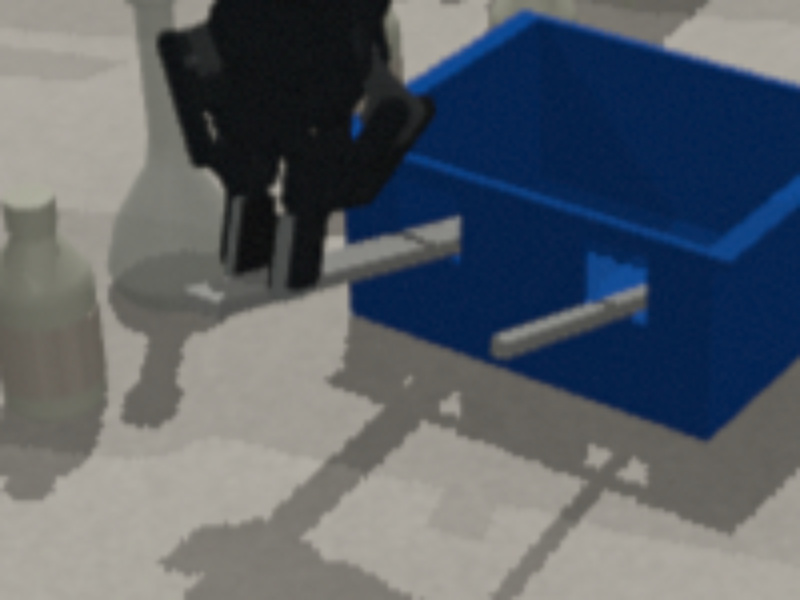

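The bar has moved out with the gripper and is pinched near the fingertips at (280,285) in the crop. It runs back through the slot at (455,235), and the rod is undisturbed.

apply_moves(linear=[[-1.5,0,0],[-1.8,0,0],[-1.8,0,0],[-1.8,0,0],[-1.8,0,0],[-1.8,0,0],[-1.8,0,0],[-1.2,0,0],[0,0,0]], delta_rot=[[0,0,0],[0,0,0],[0,0,0],[0,0,0],[0,0,0],[0,0,0],[0,0,0],[0,0,0],[0,0,0]], hand=[1.5,1.5,1.5,1.5,1.5,1.5,1.5,1.5,1.5])

```text
time: 5.75
ee_pos: [0.4092, -0.0918, 0.14]
ee_rot: [0.099, 0.738, 0.659, -0.108]
force: [0.5, 0.3, -0.9]
width: 0.0166
gripper_force: 78.1
```

```bash
python3 -c "
from h import *
go(GR-G[:,0]*.19,G)
import cv2
d=bot.get_image('scene');cv2.imwrite('pics/s4.png',d['image'][60:360,120:520,::-1])"
```

```text
shift cm [0.59 0.09 0.25] turn [ 0.0008  0.0028 -0.0079] after-turn shift [0.58 0.1  0.25]
pos [ 0.4092 -0.0918  0.14  ] t 5.75 w 0.01660614908081041 j [ 0.45  0.27 -0.57  2.19  0.58  0.87 -0.62] F [ 0.5  0.3 -0.9] 0.014
```

View pics/s4.png

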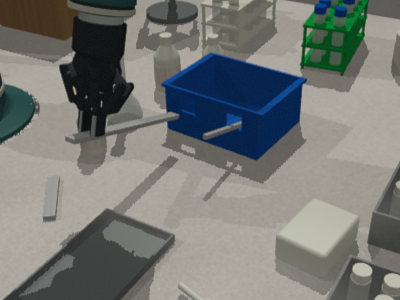

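The bar is wholly out: it runs from (65,140) to (178,117) in the crop, just clear of the bin wall. The rod is still in its slot at (205,135).

apply_moves(linear=[[-2,0,0],[-2,0,0],[-2,0,0],[0,0,0],[0,0,0]], delta_rot=[[0,0,0],[0,0,0],[0,0,0],[0,0,0],[0,0,0]], hand=[1.5,1.5,1.5,1.5,1.5])

```text
time: 6.3
ee_pos: [0.4032, -0.1471, 0.1569]
ee_rot: [0.099, 0.737, 0.66, -0.108]
force: [-0.3, 1.0, -0.4]
width: 0.0165
gripper_force: 78.1
```

```bash
python3 - <<'E'
from h import *
import cv2
d=bot.get_image('top');cv2.imwrite('pics/t1.png',d['image'][...,::-1])
T=frame(88.6,0); TR=np.array([.5004,-.2789,0]); print(T.round(3))
P=TR-T[:,0]*.088+[0,0,.12]
go(P,T)
K,R,t,z=[np.array(d[k],float) for k in("K","R","t","range_z")]
v,u=np.mgrid[:480,:640]
X=((np.stack([u,v,np.ones_like(u)],-1)@np.linalg.inv(K).T)*z[...,None]-t)@R
o=bot.get_obs();M=Ro.from_quat(o['ee_rot'],scalar_first=True).as_matrix()
L=(X-o['ee_pos'])@M   # tool frame
m=(z>0)&(abs(L[...,1])<.03)&(L[...,2]>-.02)&(L[...,2]<.05)&(L[...,0]>.03)&(L[...,0]<.26)&(X[...,2]>.02)
q=L[m];print(m.sum(),q.min(0),q.max(0))
for a in np.arange(.04,.24,.03):
    s=q[abs(q[:,0]-a)<.015]; print(a.round(2),len(s),np.median(s,0).round(4) if len(s) else "")
E
```

```text
[[ 0.024  1.    -0.   ]
 [ 1.    -0.024 -0.   ]
 [ 0.     0.    -1.   ]]
shift cm [-18.87  11.84   9.58] turn [-0.0097  0.2932 -0.0848] after-turn shift [-21.76  10.04   3.69]
pos [ 0.4032 -0.1468  0.1569] t 6.35 w 0.017026516112004675 j [ 0.56  0.23 -0.53  2.19  0.55  0.86 -0.46] F [ 0.2  0.1 -1.9] 0.014
1804 [ 0.04640423 -0.01182575  0.00630292] [0.21808709 0.01075357 0.01827187]
0.04 21 [0.0522 0.0096 0.0093]
0.07 314 [0.0721 0.0023 0.0092]
0.1 358 [0.0999 0.0002 0.0095]
0.13 340 [ 1.3e-01 -1.0e-04  9.8e-03]
0.16 319 [ 0.1596 -0.0007  0.0103]
0.19 320 [ 0.1897 -0.0011  0.0106]
0.22 132 [ 0.2115 -0.002   0.0107]
```

View pics/t1.png

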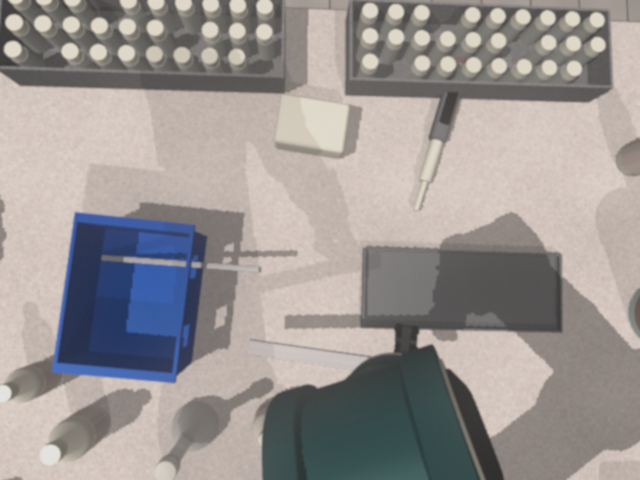

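In the top view the bar is held level with the tool axes and its free end is at (251,348). The rod is unmoved at (260,270) and the tray is clear. In the tool frame the bar's centre is about 88 mm ahead and 14 mm beyond the TCP.

apply_moves(linear=[[0,0,0],[0,0,0],[0,0,0],[0,0,0],[0,0,0],[0,0,0],[0,0,0]], delta_rot=[[0,0.02,-0.005],[0,0.05,-0.015],[-0.003,0.06,-0.018],[-0.003,0.06,-0.018],[-0.003,0.06,-0.018],[0,0.043,-0.011],[0,0,0]], hand=[1.5,1.5,1.5,1.5,1.5,1.5,1.5])

```text
time: 7.05
ee_pos: [0.403, -0.1478, 0.1569]
ee_rot: [-0.001, 0.716, 0.698, -0.0]
force: [0.9, 0.3, -1.4]
width: 0.0172
gripper_force: 78.1
```

apply_moves(linear=[[-1,0.46,0],[-2,0.92,0],[-3,1.4,0],[-3,1.4,0],[-3,1.4,0],[-3,1.4,0],[-3,1.4,0],[-2,0.92,0],[-1.5,0.7,0],[0,0,0]], delta_rot=[[0,0,0],[0,0,0],[0,0,0],[0,0,0],[0,0,0],[0,0,0],[0,0,0],[0,0,0],[0,0,0],[0,0,0]], hand=[1.5,1.5,1.5,1.5,1.5,1.5,1.5,1.5,1.5,1.5])

```text
time: 8.05
ee_pos: [0.4982, -0.367, 0.1565]
ee_rot: [0.0, 0.716, 0.698, -0.001]
force: [-0.8, -0.4, -0.5]
width: 0.0168
gripper_force: 78.2
```

```bash
cat >> h.py <<'E'
T=frame(88.6,0); TR=np.array([.5004,-.2789,0])
def look(name):
    import cv2
    d=bot.get_image('top');cv2.imwrite(name,d['image'][...,::-1])
    K,R,t,z=[np.array(d[k],float) for k in("K","R","t","range_z")]
    v,u=np.mgrid[:480,:640]
    X=((np.stack([u,v,np.ones_like(u)],-1)@np.linalg.inv(K).T)*z[...,None]-t)@R
    o=bot.get_obs();M=Ro.from_quat(o['ee_rot'],scalar_first=True).as_matrix()
    L=(X-o['ee_pos'])@M
    m=(z>0)&(abs(L[...,1])<.03)&(L[...,2]>-.02)&(L[...,2]<.05)&(L[...,0]>.03)&(L[...,0]<.26)&(X[...,2]>.03)
    q=L[m];print(m.sum(),q.min(0),q.max(0))
    for a in np.arange(.04,.24,.03):
        s=q[abs(q[:,0]-a)<.015]; print(a.round(2),len(s),np.median(s,0).round(4) if len(s) else "")
E
python3 -c "
from h import *
go(TR-T[:,0]*.088+[0,0,.024],T); look('pics/t2.png')"
```

```text
shift cm [ 0.04  0.02 13.25] turn [-0.0013  0.0019 -0.0023] after-turn shift [1.000e-02 1.000e-02 1.325e+01]
pos [ 0.4982 -0.367   0.1565] t 8.05 w 0.016825077101691826 j [ 0.93  0.54 -0.46  1.7   0.29  0.97  0.33] F [-0.8 -0.4 -0.5] 0.014
2197 [ 0.03010399 -0.01101973  0.00726939] [0.21794876 0.01129117 0.02032653]
0.04 296 [0.0423 0.0012 0.0102]
0.07 346 [0.0694 0.0009 0.0104]
0.1 339 [0.1001 0.0002 0.0107]
0.13 352 [ 0.1302 -0.0004  0.0112]
0.16 357 [ 0.1598 -0.0006  0.0116]
0.19 343 [ 0.1901 -0.0011  0.0119]
0.22 164 [ 0.2122 -0.0018  0.0125]
```

apply_moves(linear=[[0,0,1.5],[0,0,2.5],[0,0,2.5],[0,0,2.5],[0,0,2],[0,0,1],[0,0,0.5],[0,0,0.4],[0,0,0],[0,0,0]], delta_rot=[[0,0,0],[0,0,0],[0,0,0],[0,0,0],[0,0,0],[0,0,0],[0,0,0],[0,0,0],[0,0,0],[0,0,0]], hand=[1.5,1.5,1.5,1.5,1.5,1.5,1.5,1.5,1.5,1.5])

```text
time: 9.1
ee_pos: [0.4978, -0.3656, 0.0289]
ee_rot: [0.0, 0.716, 0.698, -0.0]
force: [0.3, 1.1, -2.0]
width: 0.0169
gripper_force: 78.2
```

```bash
python3 -c "
from h import *
go(TR-T[:,0]*.088+[0,0,.024],T)
import cv2
d=bot.get_image('scene');cv2.imwrite('pics/s5.png',d['image'][180:480,30:430,::-1])"
```

```text
shift cm [-0.12  0.05  0.49] turn [ 0.0002  0.0012 -0.001 ] after-turn shift [-0.12  0.05  0.49]
pos [ 0.4978 -0.3656  0.0289] t 9.1 w 0.016892464886651727 j [ 0.88  0.71 -0.4   1.75  0.38  0.75  0.26] F [ 0.3  1.1 -2. ] 0.014
```

View pics/s5.png

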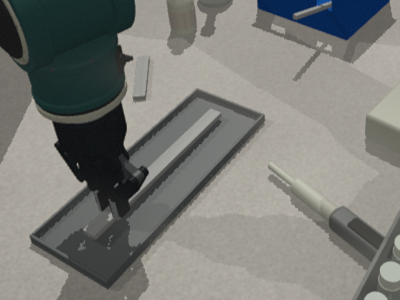

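The bar is in the tray along its middle line, from (90,232) to (218,113) in the crop, and is still gripped a few mm above the floor.

apply_moves(linear=[[0,0,0.2],[0,0,0.15],[0,0,0.1],[0,0,0],[0,0,0]], delta_rot=[[0,0,0],[0,0,0],[0,0,0],[0,0,0],[0,0,0]], hand=[1.5,1.5,1.5,1.5,1.5])

```text
time: 9.65
ee_pos: [0.4975, -0.3654, 0.0237]
ee_rot: [-0.0, 0.716, 0.698, -0.0]
force: [-0.5, 0.8, -1.6]
width: 0.0173
gripper_force: 78.2
```

apply_moves(linear=[[0,0,0.1],[0,0,0],[0,0,0],[0,0,0],[0,0,0],[0,0,0],[0,0,0]], delta_rot=[[0,0,0],[0,0,0],[0,0,0],[0,0,0],[0,0,0],[0,0,0],[0,0,0]], hand=[1.5,1.5,2.2,3,4,5,5])

```text
time: 10.35
ee_pos: [0.4975, -0.3654, 0.0228]
ee_rot: [0.0, 0.716, 0.698, -0.0]
force: [-0.1, -0.6, 0.1]
width: 0.0498
gripper_force: 0.0
```

apply_moves(linear=[[0,0,-0.5],[0,0,-1.5],[0,0,-3],[0,0,-4],[0,0,-4],[0,0,-4],[0,0,0],[0,0,0]], delta_rot=[[0,0,0],[0,0,0],[0,0,0],[0,0,0],[0,0,0],[0,0,0],[0,0,0],[0,0,0]], hand=[5,5,5,5,5,5,5,5])

```text
time: 11.15
ee_pos: [0.4978, -0.3656, 0.1946]
ee_rot: [0.001, 0.716, 0.698, -0.0]
force: [-0.1, 0.4, -1.0]
width: 0.0502
gripper_force: 0.0
```

```bash
python3 - <<'E'
from h import *
import cv2
d=bot.get_image('top');cv2.imwrite('pics/t3.png',d['image'][...,::-1])
K,R,t,z=[np.array(d[k],float) for k in("K","R","t","range_z")]
v,u=np.mgrid[:480,:640]
X=((np.stack([u,v,np.ones_like(u)],-1)@np.linalg.inv(K).T)*z[...,None]-t)@R
L=(X-TR)@T
m=(z>0)&(abs(L[...,0])<.155)&(abs(L[...,1])<.05)&(X[...,2]>.008)&(X[...,2]<.03)
q=L[m];print(m.sum(),q.min(0),q.max(0))
for a in np.arange(-.12,.13,.03):
    s=q[abs(q[:,0]-a)<.015]; print(a.round(2),len(s),np.median(s,0).round(4) if len(s) else "")
E
```

```text
1937 [-0.12806103 -0.012285   -0.01513102] [ 0.13224668  0.01086914 -0.00802469]
-0.12 165 [-0.1162  0.0021 -0.011 ]
-0.09 209 [-0.09    0.0013 -0.0113]
-0.06 214 [-0.06   -0.0003 -0.0114]
-0.03 225 [-0.0296 -0.0001 -0.0113]
0.0 236 [-0.0001 -0.0008 -0.0114]
0.03 238 [ 0.0296 -0.0016 -0.0115]
0.06 231 [ 0.0599 -0.0021 -0.0115]
0.09 217 [ 0.0898 -0.0021 -0.0115]
0.12 202 [ 0.1186 -0.0037 -0.0115]
```

View pics/t3.png

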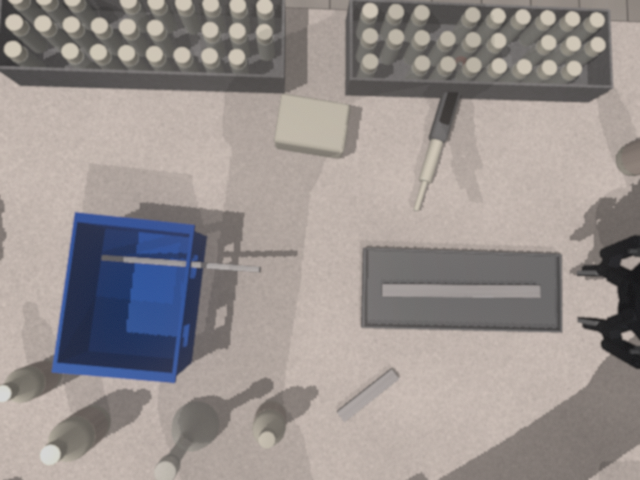

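The bar lies flat along the tray's middle, from (382,290) to (540,292), within 2 mm of centre. The rod is unmoved at (260,270), and the gripper is clear at the right edge of the picture.

```bash
python3 -c "
from cell import bot
print(bot.finish_job())"
```

```text
the job is handed in; nothing more can be done
None
```

The flat bar was drawn out through its slot and laid flat in the tray, about 2 mm from the tray's centre; it is released, the thin rod shows no movement in the camera view, and the job was handed in at about 11 s with no verdict returned.

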